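# Hang the check weight on the spring balance

## Robot

A 6-joint arm with a two-finger parallel gripper is mounted at the origin on the work surface; the furniture and walls round the work are solid. World frame = base frame: x ahead of the robot, y to its left, z up, the work surface at z = 0. Lengths are in m, angles in rad, forces in N, time in s.
With the tool pointing down it reaches from about 0.4 to 0.825 m from the base axis. Payload 7 kg.
Tool frame: the origin (TCP) lies on the mounting face of the last link; the fingertips stand 178 mm ahead of it and the grasp point (between the pads) lies 159 mm ahead of it; z points along the fingers, y is the direction in which the jaws open and shut (so a half turn about z gives the same grasp; the last joint's range is limited). The gripper opens to 88 mm and grips with 3 to 60 N. Pads are 19 mm wide; open, the fingers measure 130 mm over their backs; the gripper's body (78 mm by 193 mm) begins 47 mm behind the grasp point.
Start: joints at [1.582, 0.359, 0.012, 0, -1.224, -0.288], TCP at [0.184, 0.649, 0.405] pointing down, gripper open.
Joint ranges: [-3.07, 3.07], [-1.43, 2.12], [-1.02, 1.25], [-3.03, 1.67], [-3.05, -0], [-3.03, 3.03]. Speed limits (rad/s): [2.39, 2.39, 3.01, 3.14, 3.14, 3.14].

## Interface

Orientations are given as [roll, pitch, yaw] about the fixed x, y, z axes, in that order (R = Rz(yaw) Ry(pitch) Rx(roll)).
In Python, from station import * gives the robot as it stands.
- The arm moves only by the tool arm_command, never from a script. Its argument "targets" is a list of rows, each a list of 3 entries, a list of its own where there are three numbers: the turn, a rotation vector about the world's x, y, z in rad, then the shift along the world's x, y, z in mm, then the closure, from 0 (fully open) to 1 (shut). In form: [[[wx, wy, wz], [tx, ty, tz], fingers], ...]. A call has 1 to 8 rows; each row shifts and turns the commanded pose from where the row before left it; what a row does not reach is not made up. A row lasts 1/10 s, in which the tool goes at most 50 mm and 8.59 degrees, less where a joint would pass 70% of its speed; a pose out of reach is approached as far as the arm can. A call with a gripper value outside its range is refused whole. The fingers move at their own pace and stop on an object; "squeeze" is the grip in N (left out, the last holds). Time passes only in rows, so rows that do not move let the fingers close. It gives the time, the measured TCP pose, the force and the opening at its end, in the units of the state.
- get_state(): the state, without advancing time (a new reading comes with each control period).
- grab_frame(name): name is "side" or "top"; returns (picture, depth): 384x512x3 uint8, red, green, blue; 384x512 float32, m along the optical axis (not along the pixel's ray), 0 where there is no reading.
- camera_params(name): a dict with "mtx" (3x3 intrinsics, pixels), "eye" and "orientation" of the camera in the world. Camera axes: x right, y down, z forward; pixel columns grow to the right and rows downward; lengths in m; the calibration is good to about 2 mm. A picture is of the moment at which its call begins. camera_params takes no time and is no camera call.
- job_done(): hands the job in, once; it reports no verdict.
The state is a dict: "t": time; "q": joint angles; "qd": joint speeds; "joint_efforts": joint torques, N m; "eef_pos": TCP position; "ee_rot": TCP orientation; "force": force on the tool from outside, world axes, zero at the start; "moment": the same for the moment, N m; "width": finger opening in m.
Only numpy, scipy, OpenCV 4.12 (cv2) and the standard library are available. Lean on these libraries where they do the work, as an engineer would, in place of code of your own. Each camera call takes 0.05 s, during which the arm holds its last target.

## Task

We check the spring balance before weighing: lift the check weight with the blue grip and hang it by its wire bow on the balance's hook. Ease it on gently, so that the sprung hook never runs down to its lower stop, let go, and wait until the hook has stopped bobbing. Leave the yellow-gripped weight and the brown bottle where they stand.

Things in the scene. Friction and masses are not known exactly. Their poses are not given: they have to be found in the camera images.
- blue_weight_grip (a point): Check weight to be hung, 0.3 to 0.5 kg, loose, standing on the desk: steel disc (64 mm wide, 18 high), wire bow, blue grip on top. This point: centre of the grip, an upright block 13 (own x) x 24 (own y) x 52 mm (z), 116 mm above the weight's underside. Pinch it across the 24 mm, from above. z is up; a half turn about z makes no difference.
- blue_weight_eye (a point): Underside of the peak of that weight's bow, 34.5 mm below the grip's centre, same axes; it comes to rest on hook_seat. The bow, 8 mm round wire in the own y-z plane, has two uprights 50 mm apart that meet in a shallow peak under the grip. The window below it, seen along own x, is 42 mm wide and reaches from the disc (18 mm above the underside) to the peak (82 mm).
- hook_seat (a point): Seat of the balance's hook: top of its 8 mm round wire at the lowest point of its valley, 169 mm above the desk when unloaded; the wire's underside is 8 mm lower. Own x points back to the column, z up. The stem runs to the column 20 mm above the seat, from x = +26 mm on. Pass the bow's window over the tip along own +x (weight's x along hook's x, either way round), then lower.
- hook_tip (a point): Centre of the 11 mm ball on the open, upturned front tip of the hook: 24 mm in front of hook_seat (own x = -24 mm) and 18 mm above it. Same axes as hook_seat.
- balance: Grey and white spring balance, fixed, place and yaw vary. Origin on the desk right below hook_seat, same axes. Column 52 mm wide, front face at own x = +85 mm, 217 mm high; base plate 14 mm high, 120 mm wide, from x = -48 to +138 mm.
- balance_hook (a joint): Sprung travel of the hook, m: 0 unloaded at the upper stop; grows as it moves straight down; lower stop at 0.060. Spring 130 N/m with 0.5 N preload, lightly damped: the weight alone pulls it down 20 to 33 mm, and it bobs for about a second after a sudden release.
- yellow_weight_grip (a point): Second check weight, same shape and size but with a yellow grip, loose; to be left standing. Centre of its grip, 116 mm above its underside; 142 mm high in all.
- bottle: Loose amber glass bottle with dark cap, 52 mm across, 110 mm high; origin at the centre of its underside. To be left alone.
There are look-alikes about, which are no part of the job. What is shaped like the part that bears blue_weight_grip but pink or purple is not meant.

How it is judged:
By the outcome, as a careful person would: the job done as asked, in the order asked, and still so for the second after the job is handed in, with the robot touching nothing.
It also fails if it takes over 45 s, if anything falls off the work surface, if the arm or the gripper's body presses on something with over 40 N, if the wrist force passes 120 N, or if a joint passes its speed limit or range.

## Working session

There is one attempt and no reset: what is moved stays moved. The work goes in short steps, Python scripts to look and compute and a tool call to move; the robot and the scene stay as the last step left them, time stands still between calls to the robot, and variables do not carry over. Pictures are saved under pics/ and viewed, and the job is handed in when it is done.

Besides the shell and the picture viewer there is one more tool, called as name(argument=value, ...), one argument or row to a line, values as JSON. arm_command: Moves the arm, as the interface text tells. Its arguments: {"type":"object","properties":{"targets":{"type":"array"},"squeeze":{"type":"number"}},"required":["targets"]}

```bash
mkdir -p pics; ls; python3 - <<'E'
from station import *
import cv2,numpy as np
for n in("side","top"):
    im,d=grab_frame(n); cv2.imwrite(f"pics/{n}0.png",im[:,:,::-1]); np.savez(f"/tmp/{n}0.npz",im=im,d=d); print(n,camera_params(n))
s=get_state();print(s)
E
```

```text
pics
side {'mtx': array([[451.51470189,   0.        , 256.36658552],
       [  0.        , 451.51470189, 194.89380753],
       [  0.        ,   0.        ,   1.        ]]), 'eye': array([ 0.42683211, -1.0413829 ,  0.82613013]), 'orientation': array([-2.19044154,  0.01331486, -0.06613915])}
top {'mtx': array([[406.0833489 ,   0.        , 260.61705478],
       [  0.        , 406.0833489 , 195.52385354],
       [  0.        ,   0.        ,   1.        ]]), 'eye': array([ 0.26915184, -0.07563075,  1.18503094]), 'orientation': array([-2.96803728, -0.00330133, -1.57767265])}
{'t': 0.1, 'q': array([ 1.58208162e+00,  3.59276452e-01,  1.11763252e-02, -2.87608010e-04,
       -1.22413245e+00, -2.88132066e-01]), 'qd': array([ 0.00040615, -0.00158131,  0.00102858,  0.00222361,  0.00056691,
       -0.000262  ]), 'joint_efforts': array([-3.17906008e-03, -5.84162199e+01,  2.93750596e+01,  7.01564491e+00,
        1.01084015e-02, -4.01283819e-05]), 'eef_pos': array([0.18443216, 0.64913185, 0.40385633]), 'ee_rot': array([ 3.14013878e+00, -1.48916781e-04, -2.76944574e-01]), 'force': array([-1.62152037,  0.01752991,  0.33189732]), 'moment': array([-0.02010487, -0.05085865, -0.02199061]), 'width': 0.0876425478329659}
```

View pics/side0.png

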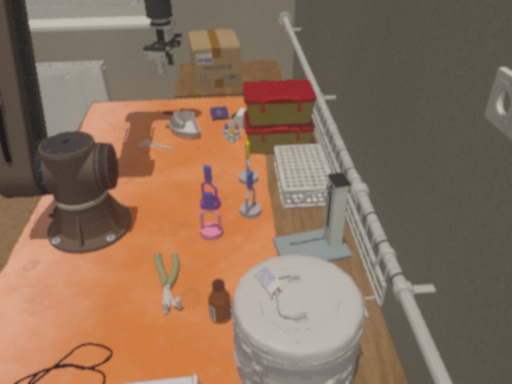

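View pics/top0.png

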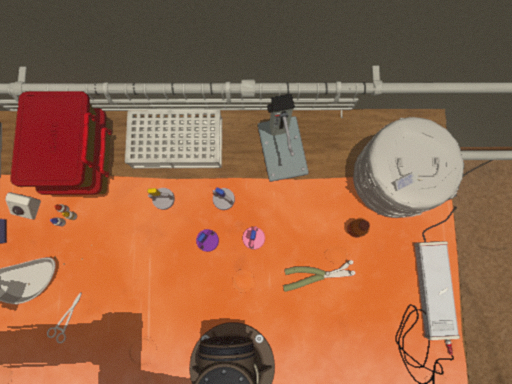

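The side view shows the blue-gripped steel weight at about (250,195), the yellow one behind it at (248,165), and the balance column at (336,210). The top view shows blue at (223,197), yellow at (160,195) and the balance at (283,145). Next I'll zoom in.

```bash
cat > h.py <<'E'
import numpy as np,cv2
from scipy.spatial.transform import Rotation as R
from station import camera_params
class Cam:
    def __init__(s,n):
        p=camera_params(n); s.K=p['mtx'];s.e=p['eye'];s.R=R.from_euler('xyz',p['orientation']).as_matrix()
    def ray(s,u,v):
        d=s.R@np.linalg.inv(s.K)@np.array([u,v,1.]); return d
    def plane(s,u,v,z):
        d=s.ray(u,v); return s.e+d*(z-s.e[2])/d[2]
    def pts(s,d):
        v,u=np.mgrid[:d.shape[0],:d.shape[1]]
        c=np.stack([(u-s.K[0,2])/s.K[0,0]*d,(v-s.K[1,2])/s.K[1,1]*d,d],-1); return c@s.R.T+s.e
    def proj(s,P):
        c=s.R.T@(np.asarray(P)-s.e); return (s.K@c/c[2])[:2]
def tri(c1,p1,c2,p2):
    a=c1.ray(*p1);b=c2.ray(*p2);M=np.stack([a,-b],1);t=np.linalg.lstsq(M,c2.e-c1.e,rcond=None)[0]
    A=c1.e+a*t[0];B=c2.e+b*t[1];return (A+B)/2,np.linalg.norm(A-B)
E
python3 - <<'E'
from h import *
for n,(x0,x1,y0,y1) in dict(side=(190,360,130,270),top=(140,320,85,220)).items():
    z=np.load(f"/tmp/{n}0.npz");c=Cam(n)
    im=z['im'][y0:y1,x0:x1,::-1];cv2.imwrite(f"pics/{n}z.png",cv2.resize(im,None,fx=4.4,fy=4.2,interpolation=cv2.INTER_CUBIC))
    P=c.pts(z['d'])
    hsv=cv2.cvtColor(z['im'],cv2.COLOR_RGB2HSV)
    m=cv2.inRange(hsv,(105,110,50),(125,255,255))
    k,l,st,ce=cv2.connectedComponentsWithStats(m)
    for i in range(1,k):
        if st[i,4]>8: print(n,st[i],ce[i],np.median(P[l==i],0),P[l==i].min(0),P[l==i].max(0))
E
```

```text
top [216 188   8   6  30] [219.36666667 190.86666667] [0.46477148 0.02796957 0.14176048] [0.45896283 0.01783798 0.139072  ] [0.47256732 0.03646304 0.14628882]
top [ 51 219   6   4  11] [ 53.45454545 220.54545455] [0.39912799 0.49644485 0.05697434] [0.39595141 0.49257823 0.0510697 ] [0.40428034 0.49920263 0.06582797]
top [251 231   4   8  27] [252.66666667 234.66666667] [ 0.34939987 -0.06008569  0.1418628 ] [ 0.3415599  -0.06274182  0.13797259] [ 0.35988735 -0.0548912   0.14608501]
top [198 233   7   9  37] [201. 237.] [0.34500673 0.07328662 0.14222802] [0.33493208 0.06499826 0.13789845] [0.35531858 0.08119911 0.14805649]
```

View pics/sidez.png

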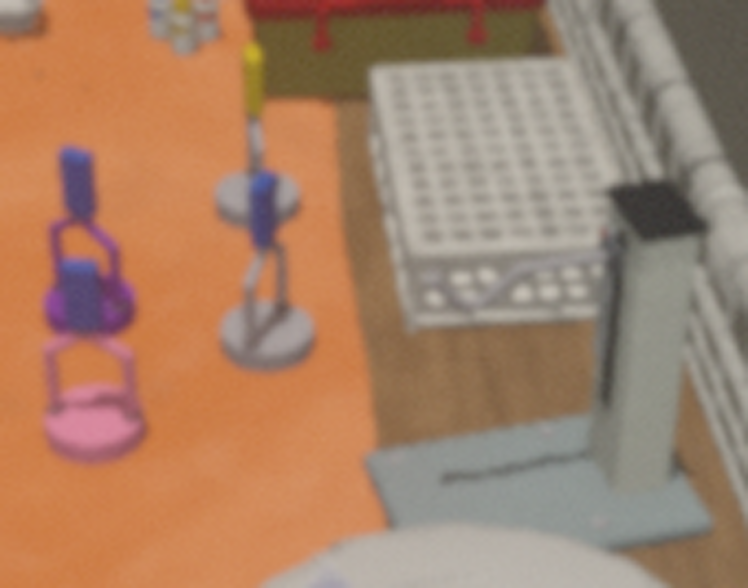

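View pics/topz.png

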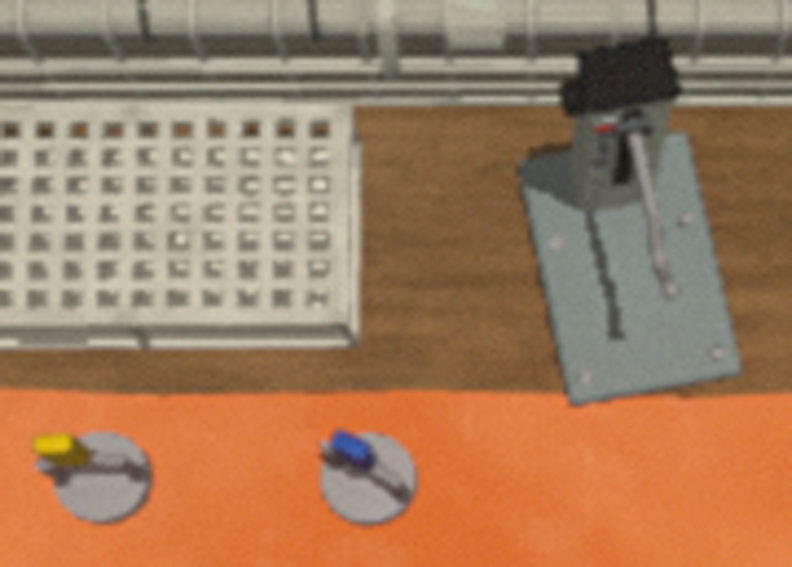

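Zoomed in, the grip is blue on a plain steel disc. The hook's open end faces the robot, with its tip ball at about (292,152) in the top view. Next I'll measure the grip, disc, base plate and tip.

```bash
python3 - <<'E'
from h import *
T=Cam('top');S=Cam('side')
zt=np.load("/tmp/top0.npz");zs=np.load("/tmp/side0.npz")
ht=cv2.cvtColor(zt['im'],cv2.COLOR_RGB2HSV);hs=cv2.cvtColor(zs['im'],cv2.COLOR_RGB2HSV)
Pt=T.pts(zt['d']);Ps=S.pts(zs['d'])
# plate: by depth+colour
m=(np.abs(Pt[...,2]-.014)<.008)&(ht[...,0]>70)&(ht[...,0]<115)
m[:, :250]=0;m[:,320:]=0;m[:100]=0;m[190:]=0
m=cv2.morphologyEx(m.astype(np.uint8),cv2.MORPH_OPEN,np.ones((3,3)))
v,u=np.nonzero(m); W=np.array([T.plane(a,b,.014)[:2] for a,b in zip(u,v)],np.float32)
r=cv2.minAreaRect(W);print('plate',len(W),r,cv2.boxPoints(r))
# column top
# blue grip top view
m=cv2.inRange(ht,(105,90,40),(128,255,255));m[:, :205]=0;m[:,240:]=0;m[:180]=0;m[210:]=0
v,u=np.nonzero(m);print(len(u));
up=(Pt[v,u,2]>.132)
W=np.array([T.plane(a,b,.142)[:2] for a,b in zip(u[up],v[up])],np.float32);r=cv2.minAreaRect(W);print('grip',r,W.mean(0));
c=W-W.mean(0);U,s,V=np.linalg.svd(c);print(V,s/np.sqrt(len(W)))
# discs by depth z~.018 grey
for nm,P,h,b in(('top',Pt,ht,(205,245,180,220)),('side',Ps,hs,(235,268,190,222))):
    m=(h[...,1]<70)&(P[...,2]<.03)
    k=np.zeros_like(m);k[b[2]:b[3],b[0]:b[1]]=1;m&=k
    v,u=np.nonzero(m);C=T if nm=='top' else S
    W=np.array([C.plane(a,bb,.018)[:2] for a,bb in zip(u,v)],np.float32);print('disc',nm,len(W),cv2.minEnclosingCircle(W))
# bow wire points: heights .03-.1 near disc
for nm,P in(('top',Pt),('side',Ps)):
    q=P.reshape(-1,3);q=q[(abs(q[:,0]-.466)<.05)&(abs(q[:,1]-.02)<.05)]
    for lo,hi in((.03,.05),(.05,.075),(.075,.1),(.1,.15)):
        w=q[(q[:,2]>lo)&(q[:,2]<hi)]
        if len(w): print(nm,lo,len(w),w.mean(0),np.ptp(w,0))
# hook points
for nm,P in(('top',Pt),('side',Ps)):
    q=P;mm=(q[...,2]>.15)&(q[...,2]<.205)&(q[...,0]>.48)&(q[...,0]<.66)&(abs(q[...,1]+.1)<.1)
    v,u=np.nonzero(mm)
    for a,b in zip(u,v): print(nm,a,b,q[b,a].round(3)) if (a+b)%3==0 else 0
E
```

```text
Traceback (most recent call last):
cv2.error: OpenCV(4.12.0) /io/opencv/modules/imgproc/src/convhull.cpp:143: error: (-215:Assertion failed) total >= 0 && (depth == CV_32F || depth == CV_32S) in function 'convexHull'
```

```bash
cat > m.py <<'E'
from h import *
T=Cam('top');S=Cam('side')
zt=np.load("/tmp/top0.npz");zs=np.load("/tmp/side0.npz")
ht=cv2.cvtColor(zt['im'],cv2.COLOR_RGB2HSV);hs=cv2.cvtColor(zs['im'],cv2.COLOR_RGB2HSV)
Pt=T.pts(zt['d']);Ps=S.pts(zs['d'])
print(ht[165,280],Pt[165,280],zt['d'][165,280], ht[172,290],Pt[200,223])
m=(np.abs(Pt[...,2]-.014)<.012)&(ht[...,0]>60)&(ht[...,0]<125)&(ht[...,1]>20)
m[:, :250]=0;m[:,320:]=0;m[:100]=0;m[190:]=0
m=m.astype(np.uint8)
v,u=np.nonzero(m); W=np.array([T.plane(a,b,.014)[:2] for a,b in zip(u,v)],np.float32)
if len(W):r=cv2.minAreaRect(W);print('plate',len(W),r,cv2.boxPoints(r))
m=cv2.inRange(ht,(105,90,40),(128,255,255));m[:, :205]=0;m[:,240:]=0;m[:180]=0;m[210:]=0
v,u=np.nonzero(m);print(len(u));
up=(Pt[v,u,2]>.132)
W=np.array([T.plane(a,b,.142)[:2] for a,b in zip(u[up],v[up])],np.float32);r=cv2.minAreaRect(W);print('grip',r,W.mean(0));
c=W-W.mean(0);U,s,V=np.linalg.svd(c);print(V,s/np.sqrt(len(W)))
for nm,P,h,b in(('top',Pt,ht,(205,245,180,220)),('side',Ps,hs,(235,268,190,222))):
    m=(h[...,1]<70)&(P[...,2]<.03)
    k=np.zeros_like(m);k[b[2]:b[3],b[0]:b[1]]=1;m&=k
    v,u=np.nonzero(m);C=T if nm=='top' else S
    W=np.array([C.plane(a,bb,.018)[:2] for a,bb in zip(u,v)],np.float32);print('disc',nm,len(W),len(W) and cv2.minEnclosingCircle(W))
for nm,P in(('top',Pt),('side',Ps)):
    q=P.reshape(-1,3);q=q[(abs(q[:,0]-.466)<.05)&(abs(q[:,1]-.02)<.05)]
    for lo,hi in((.03,.05),(.05,.075),(.075,.1),(.1,.15)):
        w=q[(q[:,2]>lo)&(q[:,2]<hi)]
        if len(w): print(nm,lo,len(w),w.mean(0),np.ptp(w,0))
for nm,P in(('top',Pt),('side',Ps)):
    q=P;mm=(q[...,2]>.15)&(q[...,2]<.205)&(q[...,0]>.48)&(q[...,0]<.66)&(abs(q[...,1]+.1)<.1)
    v,u=np.nonzero(mm)
    for a,b in zip(u,v): print(nm,a,b,q[b,a].round(3)) if (a+b)%3==0 else 0
E
python3 m.py
```

```text
[40  8 91] [ 0.56522586 -0.13888598  0.01711745] 1.2017623 [ 60  11 137] [0.46044406 0.02830692 0.02250205]
plate 33 ((0.649351179599762, -0.1406341791152954), (0.10943470150232315, 0.11156685650348663), 10.342072486877441) [[ 0.58550835 -0.09558015]
 [ 0.6055373  -0.20533444]
 [ 0.713194   -0.18568821]
 [ 0.69316506 -0.07593392]]
38
grip ((0.46414607763290405, 0.02725212275981903), (0.021264702081680298, 0.011759137734770775), 62.89814758300781) [0.46408853 0.02693914]
[[-0.5018016 -0.8649828]
 [ 0.8649828 -0.5018016]] [0.00600956 0.00339759]
disc top 265 ((0.4655981659889221, 0.027704646810889244), 0.03130036219954491)
disc side 244 ((0.46784505248069763, 0.018334699794650078), 0.037119973450899124)
top 0.03 6 [0.46694944 0.03506079 0.03929362] [0.02525664 0.04819819 0.01500223]
top 0.05 11 [0.46286461 0.02185625 0.0669286 ] [0.02907864 0.04910743 0.02238345]
top 0.075 24 [0.46135445 0.0209797  0.07995671] [0.02544834 0.04715099 0.01813487]
top 0.1 66 [0.46394041 0.02734015 0.13342854] [0.01882658 0.0235892  0.0449866 ]
side 0.03 23 [0.46815323 0.02537774 0.04023737] [0.02657179 0.
[... 4643 characters left out ...]
9 -0.131  0.158]
side 288 198 [ 0.553 -0.164  0.185]
side 291 198 [ 0.561 -0.159  0.181]
side 303 198 [ 0.591 -0.156  0.177]
side 327 198 [ 0.659 -0.124  0.15 ]
side 290 199 [ 0.558 -0.163  0.181]
side 293 199 [ 0.566 -0.157  0.177]
side 302 199 [ 0.589 -0.156  0.174]
side 292 200 [ 0.563 -0.161  0.177]
side 295 200 [ 0.571 -0.159  0.175]
side 298 200 [ 0.58  -0.153  0.17 ]
side 301 200 [ 0.587 -0.153  0.169]
side 294 201 [ 0.568 -0.161  0.173]
side 297 201 [ 0.576 -0.159  0.171]
side 300 201 [ 0.584 -0.158  0.17 ]
side 293 202 [ 0.566 -0.16   0.17 ]
side 296 202 [ 0.574 -0.157  0.167]
side 299 202 [ 0.582 -0.156  0.166]
side 295 203 [ 0.571 -0.16   0.167]
side 298 203 [ 0.579 -0.16   0.166]
```

```bash
sed -i '/^for nm,P in((.top.,Pt),(.side.,Ps)):$/,$d' m.py; cat >> m.py <<'E'
print('----')
for C,P,h,nm in((T,Pt,ht,'top'),(S,Ps,hs,'side')):
    w=P[(P[...,2]>.165)&(P[...,2]<.2)&(P[...,0]>.545)&(P[...,0]<.645)&(abs(P[...,1]+.15)<.03)]
    p=np.polyfit(w[:,0],w[:,1],1);print(nm,'stem',p,np.degrees(np.arctan(p[0])),np.std(w[:,1]-np.polyval(p,w[:,0])),np.polyval(p,[.552,.577,.65]))
    q=P.reshape(-1,3);q=q[np.hypot(q[:,0]-.466,q[:,1]-.023)<.034]
    w=q[(q[:,2]>.035)&(q[:,2]<.09)][:,:2];c=w.mean(0);V=np.linalg.svd(w-c)[2][0];print(nm,'bow',c,np.degrees(np.arctan2(V[1],V[0])),len(w))
    w=q[(q[:,2]>.1)][:,:2];c=w.mean(0);V=np.linalg.svd(w-c)[2][0];print(nm,'grip',c,np.degrees(np.arctan2(V[1],V[0])),len(w))
m=((ht[...,1]<60)&(Pt[...,2]<.03)&(Pt[...,2]>.004)).astype(np.uint8);m[:,:255]=0;m[:,315:]=0;m[:112]=0;m[190:]=0
m=cv2.morphologyEx(m,cv2.MORPH_OPEN,np.ones((2,2)))
v,u=np.nonzero(m);W=np.array([T.plane(a,b,.014)[:2] for a,b in zip(u,v)],np.float32);r=cv2.minAreaRect(W);print('plate',len(W),r,cv2.boxPoints(r))
# tip ball two views
print(tri(T,(291.7,153.3),S,(288.6,196.3)))
# blue grip 2 views
m=cv2.inRange(hs,(105,60,30),(128,255,255));m[:,:240]=0;m[:,262:]=0;m[:165]=0;m[195:]=0
v,u=np.nonzero(m);print('side blue',u.mean(),v.mean(),len(u),v.min(),v.max(),u.min(),u.max(),Ps[v,u].mean(0),Ps[v,u].min(0),Ps[v,u].max(0))
print('proj check side',S.proj([.464,.025,.116]),T.proj([.464,.025,.142]))
E
python3 m.py|sed -n '/----/,$p'
```

```text
----
top stem [ 0.18657654 -0.26234224] 10.568533452792808 0.0023098456171203644 [-0.15935198 -0.15468757 -0.14106748]
top bow [0.46184969 0.02208547] -116.59642280905909 38
top grip [0.46394041 0.02734015] -115.94368066635563 66
side stem [ 0.2034179  -0.27472605] 11.498107435827984 0.00212122993169439 [-0.16243937 -0.15735392 -0.14250441]
side bow [0.46676799 0.02287345] -118.78043619278218 79
side grip [0.46843907 0.02190691] -130.12970717445054 90
plate 1991 ((0.6149981021881104, -0.14986440539360046), (0.18379630148410797, 0.11916615068912506), 10.711440086364746) [[ 0.51362693 -0.10839997]
 [ 0.53577554 -0.22548974]
 [ 0.7163693  -0.19132884]
 [ 0.69422066 -0.07423908]]
(array([ 0.55379219, -0.15985145,  0.18707266]), np.float64(0.002378981577232458))
side blue 248.6086956521739 177.0 46 171 186 247 251 [0.46600949 0.01990746 0.13088712] [0.46111955 0.01404207 0.10259033] [0.47355748 0.03113026 0.14550131]
proj check side [247.92971719 180.45713168] [220.25535325 191.24390843]
```

The measurements agree. The weight is at about (0.465, 0.027) with its own y at about 62°. The balance yaw is about 10.7° and the seat is at about (0.575, -0.157). I'll move above the blue grip now.

arm_command(
  targets=[
    [[0,0,-0.0265],[18,-39,0],0],
    [[0,0,-0.0265],[18,-39,0],0],
    [[0,0,-0.0265],[18,-39,0],0],
    [[0,0,-0.0265],[18,-39,0],0],
    [[0,0,-0.0265],[18,-39,0],0],
    [[0,0,-0.0265],[18,-39,0],0],
    [[0,0,-0.0265],[18,-39,0],0],
    [[0,0,-0.0265],[18,-39,0],0],
  ],
  squeeze=25,
)

```text
t: 0.9
eef_pos: [0.3288, 0.3355, 0.4045]
ee_rot: [3.141, 0.0, -0.49]
force: [1.6, -0.8, 0.4]
width: 0.0876
```

arm_command(
  targets=[
    [[0,0,0],[17,-39,0],0],
    [[0,0,0],[17,-39,0],0],
    [[0,0,0],[17,-39,0],0],
    [[0,0,0],[17,-39,0],0],
    [[0,0,0],[17,-39,0],0],
    [[0,0,0],[17,-39,0],0],
    [[0,0,0],[17,-39,0],0],
    [[0,0,0],[17,-37,0],0],
  ],
)

```text
t: 1.7
eef_pos: [0.4646, 0.0254, 0.4047]
ee_rot: [-3.141, -0.0, -0.489]
force: [0.7, 1.0, 0.4]
width: 0.0877
```

arm_command(
  targets=[
    [[0,0,0],[0,0,0],0],
  ],
)

```text
t: 1.8
eef_pos: [0.4654, 0.0238, 0.4042]
ee_rot: [3.14, 0.0, -0.494]
force: [-0.9, 0.9, -0.4]
width: 0.0873
```

arm_command(
  targets=[
    [[0,0,0],[0,3,-25],0],
    [[0,0,0],[0,0,-25],0],
    [[0,0,0],[0,0,-22],0],
    [[0,0,0],[0,0,0],0],
  ],
)

```text
t: 2.2
eef_pos: [0.4632, 0.0301, 0.33]
ee_rot: [3.137, 0.004, -0.489]
force: [0.2, -0.1, 0.7]
width: 0.088
```

```bash
python3 - <<'E'
from station import *
import cv2,numpy as np
im,d=grab_frame("side");a=cv2.resize(im[100:230,190:320,::-1],None,fx=4.5,fy=4.5,interpolation=cv2.INTER_CUBIC);cv2.imwrite("pics/s1.png",a)
im,d=grab_frame("top");a=cv2.resize(im[120:250,150:300,::-1],None,fx=4.5,fy=4.5,interpolation=cv2.INTER_CUBIC);cv2.imwrite("pics/t1.png",a)
E
```

```text
(no output)
```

View pics/s1.png

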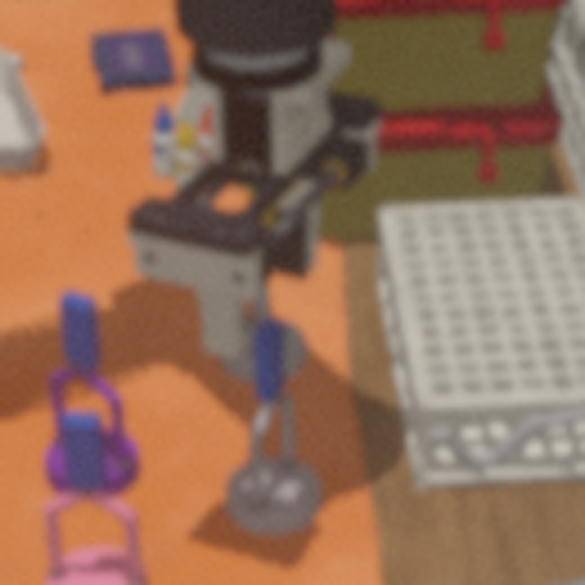

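View pics/t1.png

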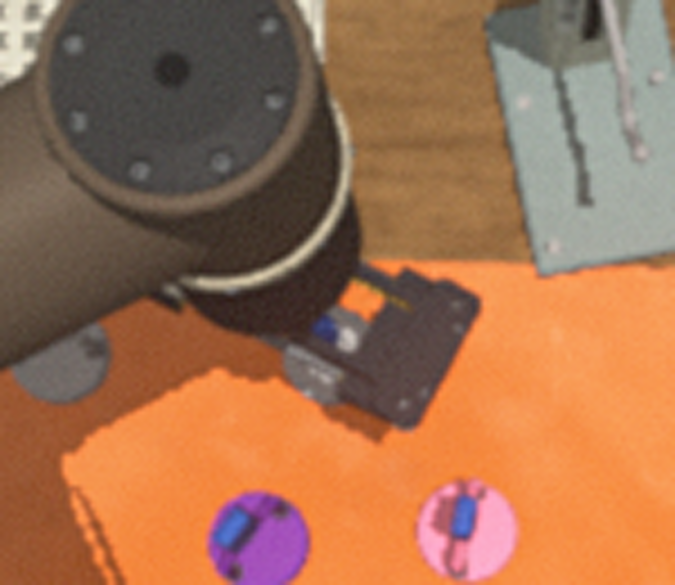

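The side view shows the grip at (268,360) with the near finger to its left at (225,330), as expected. The jaws straddle it, so I'll descend and close.

arm_command(
  targets=[
    [[0,0,0],[1,-1,-20],0],
    [[0,0,0],[0,0,-20],0],
    [[0,0,0],[0,0,-13],0],
    [[0,0,0],[0,0,0],0],
    [[0,0,0],[0,0,0],0],
  ],
)

```text
t: 2.8
eef_pos: [0.4661, 0.0297, 0.2809]
ee_rot: [-3.141, -0.001, -0.488]
force: [-0.3, 0.1, -0.6]
width: 0.0876
```

arm_command(
  targets=[
    [[0,0,0],[0,0,0],1],
    [[0,0,0],[0,0,0],1],
    [[0,0,0],[0,0,0],1],
    [[0,0,0],[0,0,0],1],
    [[0,0,0],[0,0,0],1],
    [[0,0,0],[0,0,0],1],
  ],
)

```text
t: 3.4
eef_pos: [0.4655, 0.0293, 0.2797]
ee_rot: [3.142, 0.0, -0.489]
force: [-0.4, 0.3, -0.5]
width: 0.0452
```

arm_command(
  targets=[
    [[0,0,0],[0,0,0],1],
    [[0,0,0],[0,0,0],1],
  ],
)

```text
t: 3.6
eef_pos: [0.4655, 0.0293, 0.2796]
ee_rot: [3.142, 0.0, -0.489]
force: [0.3, 0.1, 0.2]
width: 0.0293
```

arm_command(
  targets=[
    [[0,0,0],[0,0,0],1],
    [[0,0,0],[0,0,0],1],
    [[0,0,0],[0,0,0],1],
    [[0,0,0],[0,0,0],1],
  ],
)

```text
t: 4.0
eef_pos: [0.4653, 0.0292, 0.2795]
ee_rot: [3.141, 0.0, -0.489]
force: [1.0, -1.0, -2.6]
width: 0.0236
```

arm_command(
  targets=[
    [[0,0,0],[0,0,5],1],
    [[0,0,0],[0,0,10],1],
    [[0,0,0],[0,0,15],1],
    [[0,0,0],[0,0,20],1],
    [[0,0,0],[0,0,20],1],
    [[0,0,0],[0,0,10],1],
    [[0,0,0],[0,0,0],1],
  ],
)

```text
t: 4.7
eef_pos: [0.4658, 0.0294, 0.3614]
ee_rot: [-3.139, -0.002, -0.489]
force: [-0.1, -0.0, -3.9]
width: 0.024
```

Gripped and lifted; the force reads about 4 N. I'll check the bucket clearance and how the weight sits in the jaws.

```bash
python3 - <<'E'
from station import *
from h import *
P=Cam('top').pts(np.load("/tmp/top0.npz")['d'])
q=P.reshape(-1,3);q=q[(q[:,1]<-.2)&(q[:,1]>-.5)&(q[:,0]<.64)&(q[:,2]>.03)]
print(q.max(0),[ (z,q[(q[:,2]>z)][:,1].max()) for z in(.05,.1,.15,.18,.2,.22) if (q[:,2]>z).any()])
im,d=grab_frame("side");cv2.imwrite("pics/s2.png",cv2.resize(im[60:230,190:360,::-1],None,fx=3.5,fy=3.5,interpolation=cv2.INTER_CUBIC))
E
```

```text
[ 0.6399025  -0.32477902  0.216092  ] [(0.05, np.float64(-0.3285230103719571)), (0.1, np.float64(-0.341834508342526)), (0.15, np.float64(-0.3520034125309853)), (0.18, np.float64(-0.35447958500391824)), (0.2, np.float64(-0.41014769644755755))]
```

View pics/s2.png

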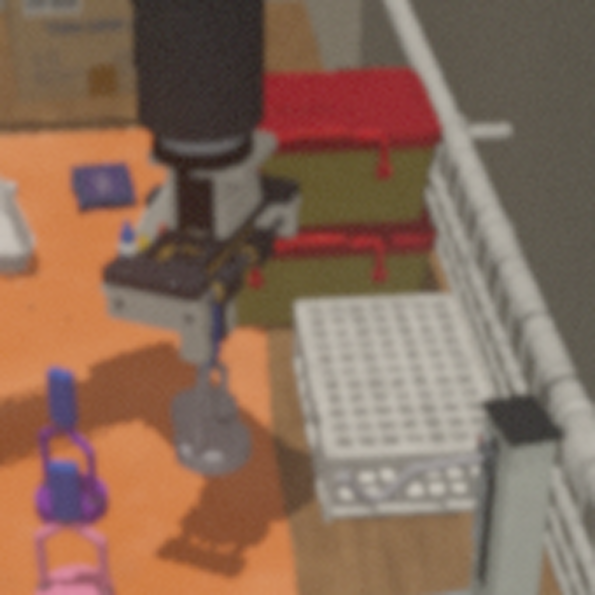

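The weight hangs upright from the jaws, with its disc at (210,435), and the bucket is more than 50 mm clear. I'll raise it and go to the pre-approach pose in front of the hook.

arm_command(
  targets=[
    [[0,0,0.0],[0,0,10],1],
    [[0,0,0.085],[3,-10,15],1],
    [[0,0,0.085],[5,-25,15],1],
    [[0,0,0.085],[6,-30,7],1],
    [[0,0,0.085],[6,-30,0],1],
    [[0,0,0.085],[6,-30,0],1],
    [[0,0,0.085],[6,-30,0],1],
    [[0,0,0.085],[5,-25,0],1],
  ],
)

```text
t: 5.55
eef_pos: [0.5025, -0.1522, 0.4061]
ee_rot: [-3.142, 0.002, 0.109]
force: [1.1, 0.0, -3.3]
width: 0.0237
```

arm_command(
  targets=[
    [[0,0,0.08],[3,-15,0],1],
    [[0,0,0],[0,-4,0],1],
    [[0,0,0],[0,0,0],1],
    [[0,0,0],[0,0,0],1],
  ],
)

```text
t: 5.95
eef_pos: [0.5053, -0.1693, 0.4064]
ee_rot: [-3.141, 0.001, 0.185]
force: [0.5, 0.3, -3.2]
width: 0.0239
```

```bash
python3 - <<'E'
from station import *
from h import *
for n,b in dict(side=(100,260,200,360),top=(90,240,200,360)).items():
    im,d=grab_frame(n);np.savez(f"/tmp/{n}3.npz",im=im,d=d);cv2.imwrite(f"pics/{n}3.png",cv2.resize(im[b[0]:b[1],b[2]:b[3],::-1],None,fx=3.7,fy=3.7,interpolation=cv2.INTER_CUBIC))
s=get_state();print(s['eef_pos'],s['ee_rot'],s['q'],s['force'],s['moment'])
E
```

```text
[ 0.50537961 -0.16902677  0.40669781] [-3.14147345e+00  1.81313765e-05  1.86167641e-01] [ 4.53757577e-02  1.23254863e-01 -2.97069728e-01 -1.26488338e-04
 -1.15050642e+00  1.71163982e+00] [ 1.08426407  0.10863865 -3.38519088] [-0.00150881 -0.00373244 -0.00195413]
```

View pics/side3.png

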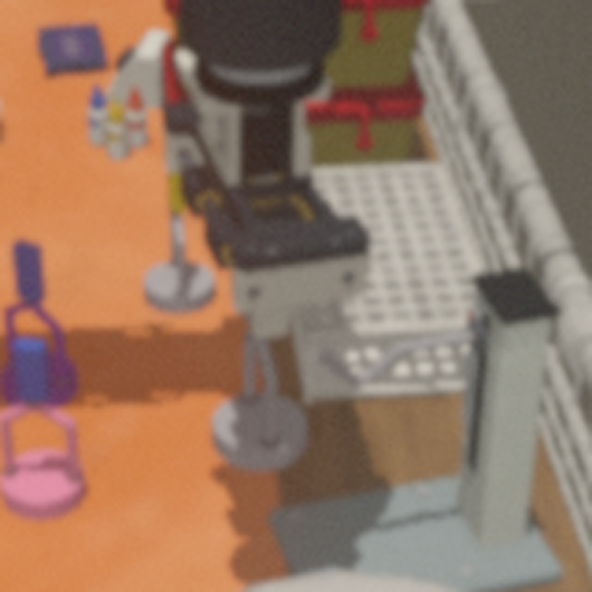

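View pics/top3.png

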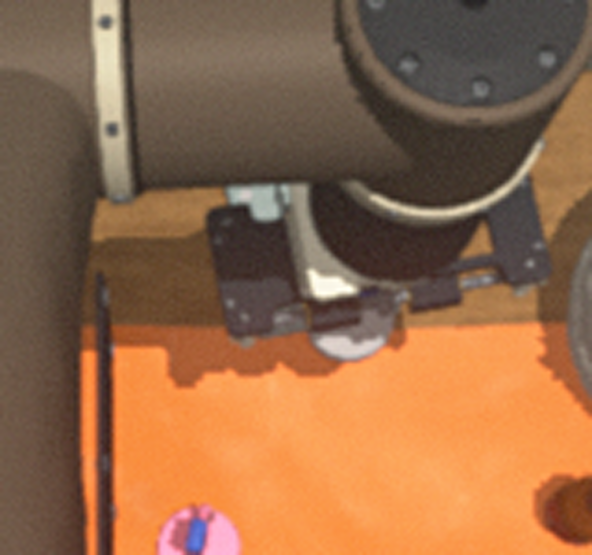

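The side view shows the weight held in front of the hook, with its disc at (260,430) and the tip ball at (325,355). I'll measure one relative to the other from the same view.

```bash
python3 - <<'E'
from h import *
S=Cam('side');z=np.load('/tmp/side3.npz');P=S.pts(z['d']).reshape(-1,3)
s=z
q=P[(np.hypot(P[:,0]-.505,P[:,1]+.17)<.045)&(P[:,2]>.09)&(P[:,2]<.25)]
for lo in np.arange(.09,.25,.01):
    w=q[(q[:,2]>=lo)&(q[:,2]<lo+.01)]
    if len(w): print(round(lo,2),len(w),w.mean(0).round(4),w.min(0).round(3),w.max(0).round(3))
d=q[(q[:,2]>.13)&(q[:,2]<.152)]
pt=d[:,:2].astype(np.float32);print('disc',cv2.minEnclosingCircle(pt),np.median(d[:,2]))
a=q[(q[:,2]>.155)&(q[:,2]<.2)];V=np.linalg.svd(a[:,:2]-a[:,:2].mean(0))[2][0];print('bow',a.mean(0),np.degrees(np.arctan2(V[1],V[0])),len(a))
c=np.array([np.cos(.187),np.sin(.187)]);n=np.array([-c[1],c[0]]);o=np.array([.5745,-.157])
h=P[(P[:,2]>.15)&(P[:,2]<.2)&(P[:,0]>.54)&(P[:,0]<.65)&(abs(P[:,1]+.15)<.03)]
x=(h[:,:2]-o)@c;y=(h[:,:2]-o)@n
for lo in np.arange(-.036,.07,.006):
    k=(x>=lo)&(x<lo+.006)
    if k.any(): print('hook',round(lo,3),k.sum(),y[k].mean().round(4),h[k,2].min().round(3),h[k,2].max().round(3))
print('bow rel',(a[:,:2].mean(0)-o)@c,(a[:,:2].mean(0)-o)@n)
E
```

```text
0.12 15 [ 0.4998 -0.1906  0.129 ] [ 0.477 -0.199  0.128] [ 0.532 -0.164  0.13 ]
0.13 83 [ 0.5066 -0.1924  0.1353] [ 0.477 -0.201  0.13 ] [ 0.538 -0.165  0.14 ]
0.14 309 [ 0.5072 -0.1728  0.1453] [ 0.477 -0.202  0.14 ] [ 0.539 -0.141  0.15 ]
0.15 23 [ 0.5086 -0.169   0.1544] [ 0.501 -0.197  0.15 ] [ 0.517 -0.14   0.16 ]
0.16 20 [ 0.5094 -0.1727  0.1653] [ 0.501 -0.197  0.16 ] [ 0.517 -0.143  0.17 ]
0.17 18 [ 0.5092 -0.1736  0.1757] [ 0.501 -0.198  0.171] [ 0.516 -0.145  0.18 ]
0.18 21 [ 0.5084 -0.1692  0.1849] [ 0.501 -0.197  0.18 ] [ 0.516 -0.144  0.189]
0.19 19 [ 0.5101 -0.1791  0.1952] [ 0.501 -0.197  0.19 ] [ 0.516 -0.144  0.2  ]
0.2 31 [ 0.5101 -0.179   0.2052] [ 0.501 -0.195  0.2  ] [ 0.516 -0.144  0.21 ]
0.21 11 [ 0.5077 -0.1733  0.2132] [ 0.502 -0.183  0.21 ] [ 0.513 -0.165  0.219]
0.22 2 [ 0.5115 -0.189   0.2275] [ 0.505 -0.19   0.227] [ 0.519 -0.188  0.228]
0.23 30 [ 0.5116 -0.1939  0.236 ] [ 0.5   -0.197  0.231] [ 0.523 -0.186  0.24 ]
0.24 40 [ 0.5088 -0.1887  0.2447] [ 0.492 -0.198  0.24 ] [ 0.523 -0.139  0.249]
disc ((0.5087083578109741, -0.16984666883945465), 0.03210703656077385) 0.1448816010651316
bow [ 0.50917019 -0.17308572  0.17766909] 101.57334346950746 88
hook -0.03 3 0.0001 0.187 0.19
hook -0.024 12 -0.0017 0.185 0.195
hook -0.018 10 -0.0006 0.176 0.191
hook -0.012 11 -0.0014 0.17 0.181
hook -0.006 8 -0.0013 0.165 0.176
hook -0.0 8 -0.0009 0.165 0.173
hook 0.006 8 -0.0003 0.167 0.175
hook 0.012 11 0.0005 0.168 0.18
hook 0.018 11 -0.0013 0.177 0.187
hook 0.024 10 -0.0003 0.179 0.19
hook 0.03 9 0.0008 0.181 0.19
hook 0.036 7 -0.0009 0.184 0.19
hook 0.042 8 -0.001 0.183 0.194
hook 0.048 7 0.0 0.184 0.191
hook 0.054 6 -0.0005 0.183 0.191
hook 0.06 9 -0.0002 0.184 0.191
hook 0.066 7 -0.0009 0.185 0.191
bow rel -0.0671814077037044 -0.0036596843203831526
```

The alignment is good: bow 67 mm in front of the seat, lateral offset below 1 mm, and about 16 mm clear above and below. I'll thread it on along own +x.

arm_command(
  targets=[
    [[0,0,0],[9.4,1.8,0],1],
    [[0,0,0],[9.4,1.8,0],1],
    [[0,0,0],[9.4,1.8,0],1],
    [[0,0,0],[9.4,1.8,0],1],
    [[0,0,0],[9.4,1.8,0],1],
    [[0,0,0],[9.4,1.8,0],1],
    [[0,0,0],[9.4,1.8,0],1],
    [[0,0,0],[0,0,0],1],
  ],
)

```text
t: 6.85
eef_pos: [0.5725, -0.1569, 0.4063]
ee_rot: [3.142, 0.0, 0.186]
force: [0.7, -0.0, -3.2]
width: 0.0239
```

```bash
python3 - <<'E'
from station import *
from h import *
n='side';im,d=grab_frame(n);cv2.imwrite(f"pics/{n}4.png",cv2.resize(im[130:260,230:360,::-1],None,fx=4.5,fy=4.5,interpolation=cv2.INTER_CUBIC))
s=get_state();print(s['eef_pos'],s['ee_rot'],s['force'],s['moment'])
E
```

```text
[ 0.57179565 -0.15698971  0.40621571] [-3.14146880e+00  7.43428192e-04  1.86326492e-01] [-0.03367516 -0.39121146 -3.83896456] [-0.05312951  0.07849996 -0.02226452]
```

View pics/side4.png

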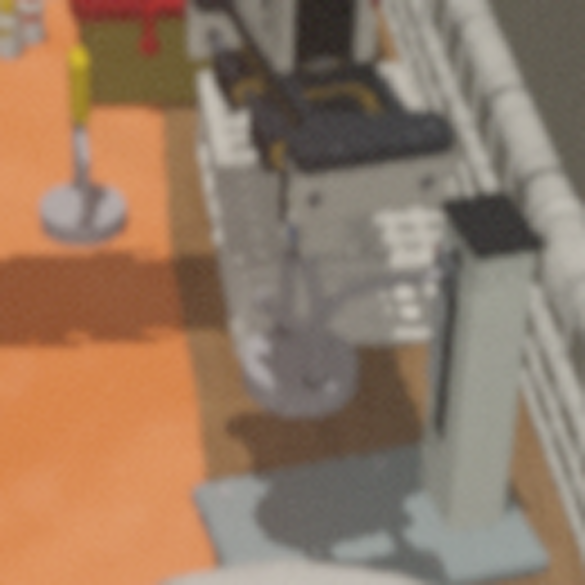

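The bow surrounds the hook and the disc hangs below it, with nothing touching. I'll lower it slowly.

arm_command(
  targets=[
    [[0,0,0],[0,0,-5],1],
    [[0,0,0],[0,0,-8],1],
    [[0,0,0],[0,0,-8],1],
    [[0,0,0],[0,0,-8],1],
    [[0,0,0],[0,0,-5],1],
    [[0,0,0],[0,0,0],1],
    [[0,0,0],[0,0,0],1],
  ],
)

```text
t: 7.6
eef_pos: [0.5714, -0.1572, 0.3727]
ee_rot: [3.141, 0.0, 0.186]
force: [-0.9, 0.3, -3.4]
width: 0.024
```

arm_command(
  targets=[
    [[0,0,0],[0,0,-3],1],
    [[0,0,0],[0,0,-3],1],
    [[0,0,0],[0,0,-3],1],
    [[0,0,0],[0,0,-3],1],
    [[0,0,0],[0,0,0],1],
    [[0,0,0],[0,0,0],1],
  ],
)

```text
t: 8.2
eef_pos: [0.5714, -0.1571, 0.3608]
ee_rot: [3.142, -0.0, 0.186]
force: [1.2, 0.7, -1.9]
width: 0.0237
```

```bash
python3 - <<'E'
from station import *
from h import *
n='side';im,d=grab_frame(n);cv2.imwrite(f"pics/{n}5.png",cv2.resize(im[130:260,230:360,::-1],None,fx=4.5,fy=4.5,interpolation=cv2.INTER_CUBIC))
s=get_state();print(s['eef_pos'],s['ee_rot'],s['force'],s['moment'])
E
```

```text
[ 0.57143938 -0.15707635  0.36084738] [ 3.14147198e+00 -4.62270845e-04  1.86320906e-01] [ 0.64746501 -0.83034608 -1.34587416] [ 0.17247821 -0.47499943 -0.03066919]
```

View pics/side5.png

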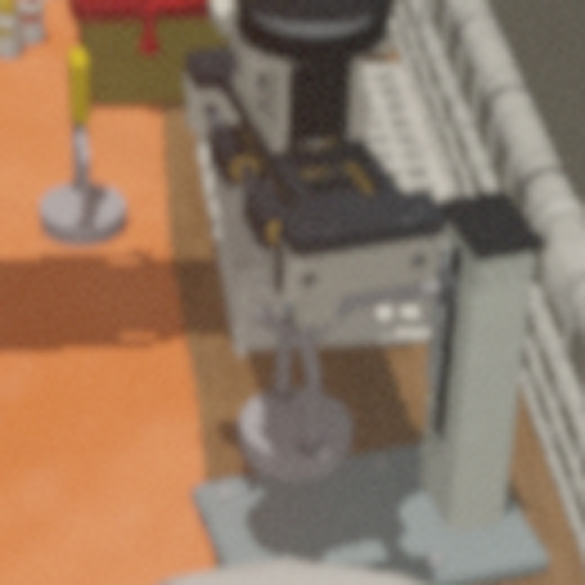

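The spring is taking load: the hook is about 6 mm down and the wrist force has dropped. I'll keep easing it down until the force is near zero.

arm_command(
  targets=[
    [[0,0,0],[0,0,-3],1],
    [[0,0,0],[0,0,-3],1],
    [[0,0,0],[0,0,-3],1],
    [[0,0,0],[0,0,-3],1],
    [[0,0,0],[0,0,0],1],
    [[0,0,0],[0,0,0],1],
    [[0,0,0],[0,0,0],1],
  ],
)

```text
t: 8.95
eef_pos: [0.5714, -0.1571, 0.3489]
ee_rot: [3.141, -0.0, 0.186]
force: [2.1, 0.1, -0.4]
width: 0.0237
```

```bash
python3 - <<'E'
from station import *
from h import *
f=[]
for i in range(4):
    im,d=grab_frame('side');s=get_state();f.append(np.r_[s['force'],s['moment'],s['eef_pos'][2]])
print(np.mean(f,0),np.std(f,0))
E
```

```text
[ 2.03914058  0.61552331  0.2598362   0.29197892 -0.81377295  0.01951086
  0.34885874] [9.19692943e-02 1.63621372e-01 4.19299410e-01 1.68331504e-02
 5.59094221e-02 4.96470027e-02 1.92191771e-05]
```

The vertical load is balanced, but about 2 N along +x says the bow sits slightly in front of the valley. I'll nudge it a few mm towards the column.

arm_command(
  targets=[
    [[0,0,0],[1.5,0.3,0],1],
    [[0,0,0],[1.5,0.3,0],1],
    [[0,0,0],[1,0.2,0],1],
    [[0,0,0],[0,0,0],1],
    [[0,0,0],[0,0,0],1],
  ],
)

```text
t: 9.65
eef_pos: [0.5747, -0.1565, 0.3482]
ee_rot: [-3.141, 0.002, 0.186]
force: [-4.6, -0.4, 0.2]
width: 0.0241
```

```bash
cat > f.py <<'E'
from station import *
from h import *
f=[]
for i in range(4):
    im,d=grab_frame('side');s=get_state();f.append(np.r_[s['force'],s['moment'],s['eef_pos']])
print(np.mean(f,0).round(4))
import sys
if len(sys.argv)>1:
    cv2.imwrite(f"pics/{sys.argv[1]}.png",cv2.resize(im[130:260,230:360,::-1],None,fx=4.5,fy=4.5,interpolation=cv2.INTER_CUBIC))
P=Cam('side').pts(d).reshape(-1,3)
c=np.array([np.cos(.187),np.sin(.187)]);n=np.array([-c[1],c[0]]);o=np.array([.5745,-.157])
x=(P[:,:2]-o)@c;y=(P[:,:2]-o)@n
for lo,hi in((-.032,-.018),(.035,.05),(.05,.07)):
    k=(x>lo)&(x<hi)&(abs(y)<.012)&(P[:,2]>.12)&(P[:,2]<.2)
    if k.any():print('hook',lo,k.sum(),P[k,2].min().round(3),np.median(P[k,2]).round(4),P[k,2].max().round(3))
k=(np.hypot(x,y)<.045)&(P[:,2]>.04)&(P[:,2]<.11)
for lo in np.arange(.04,.11,.01):
    w=k&(P[:,2]>=lo)&(P[:,2]<lo+.01)
    if w.any():print(round(lo,2),w.sum(),x[w].mean().round(4),y[w].mean().round(4),x[w].min().round(3),x[w].max().round(3))
E
python3 f.py s6
```

```text
[-4.3594 -0.1482 -0.261  -0.329   1.596   0.0212  0.5748 -0.1564  0.3484]
hook -0.032 16 0.162 0.1699 0.174
hook 0.035 13 0.162 0.1674 0.169
hook 0.05 19 0.163 0.1673 0.17
0.06 3 -0.0093 -0.0219 -0.022 0.005
0.07 67 -0.0042 -0.0221 -0.028 0.03
0.08 293 0.0005 -0.0034 -0.028 0.034
0.09 42 0.0034 -0.0034 -0.023 0.026
0.1 17 0.0029 0.0036 -0.001 0.007
```

View pics/s6.png

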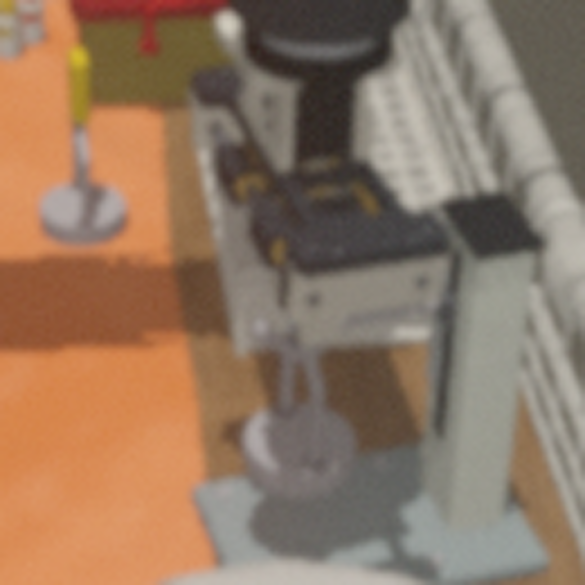

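arm_command(
  targets=[
    [[0,0,0],[-1.2,-0.2,0],1],
    [[0,0,0],[-1.2,-0.2,0],1],
    [[0,0,0],[0,0,-1.5],1],
    [[0,0,0],[0,0,0],1],
    [[0,0,0],[0,0,0],1],
  ],
)

```text
t: 10.35
eef_pos: [0.5735, -0.1566, 0.3475]
ee_rot: [3.141, -0.002, 0.186]
force: [2.1, 0.6, -0.5]
width: 0.0238
```

```bash
python3 f.py
```

```text
[ 2.9775  0.364   0.0755  0.1919 -1.1174 -0.0144  0.5734 -0.1566  0.3475]
hook -0.032 16 0.159 0.1698 0.173
hook 0.035 13 0.162 0.1666 0.171
hook 0.05 18 0.162 0.1667 0.171
0.06 4 -0.0019 -0.0202 -0.021 0.027
0.07 72 -0.0057 -0.0212 -0.028 0.031
0.08 295 0.0007 -0.0035 -0.028 0.034
0.09 28 0.0028 -0.0056 -0.011 0.025
0.1 20 0.0022 -0.0035 -0.001 0.007
```

arm_command(
  targets=[
    [[0,0,0],[1,0.2,0],1],
    [[0,0,0],[0,0,0],1],
    [[0,0,0],[0,0,0],1],
  ],
)

```text
t: 10.85
eef_pos: [0.5738, -0.1566, 0.347]
ee_rot: [-3.142, 0.0, 0.186]
force: [2.0, -1.6, 0.4]
width: 0.0237
```

```bash
python3 f.py|head -1
```

```text
[ 1.0726 -0.4753 -0.4902 -0.1124 -0.5061  0.0076  0.5738 -0.1566  0.3471]
```

arm_command(
  targets=[
    [[0,0,0],[0.4,0,-1],1],
    [[0,0,0],[0,0,0],1],
    [[0,0,0],[0,0,0],1],
    [[0,0,0],[0,0,0],1],
  ],
  squeeze=4,
)

```text
t: 11.45
eef_pos: [0.574, -0.1566, 0.346]
ee_rot: [-3.141, 0.001, 0.186]
force: [-1.2, -0.0, 0.3]
width: 0.0239
```

arm_command(
  targets=[
    [[0,0,0],[0,0,0],0.7],
    [[0,0,0],[0,0,0],0.6],
    [[0,0,0],[0,0,0],0.4],
    [[0,0,0],[0,0,0],0.2],
    [[0,0,0],[0,0,0],0.0],
    [[0,0,0],[0,0,0],0],
    [[0,0,0],[0,0,0],0],
    [[0,0,0],[0,0,0],0],
  ],
)

```text
t: 12.25
eef_pos: [0.5743, -0.1565, 0.3462]
ee_rot: [3.142, -0.0, 0.186]
force: [0.7, 0.8, -0.1]
width: 0.0766
```

```bash
python3 f.py s7
```

```text
[ 0.173   0.2255  0.0926 -0.0398 -0.0229  0.0063  0.5743 -0.1565  0.3462]
hook -0.032 17 0.161 0.1687 0.173
hook 0.035 8 0.16 0.1656 0.168
hook 0.05 15 0.163 0.1648 0.168
0.06 7 -0.0053 -0.0216 -0.026 0.016
0.07 66 -0.0053 -0.022 -0.029 0.031
0.08 300 0.0002 -0.0032 -0.029 0.033
0.09 23 0.0017 -0.0049 -0.002 0.006
0.1 20 0.0021 -0.0007 -0.001 0.007
```

View pics/s7.png

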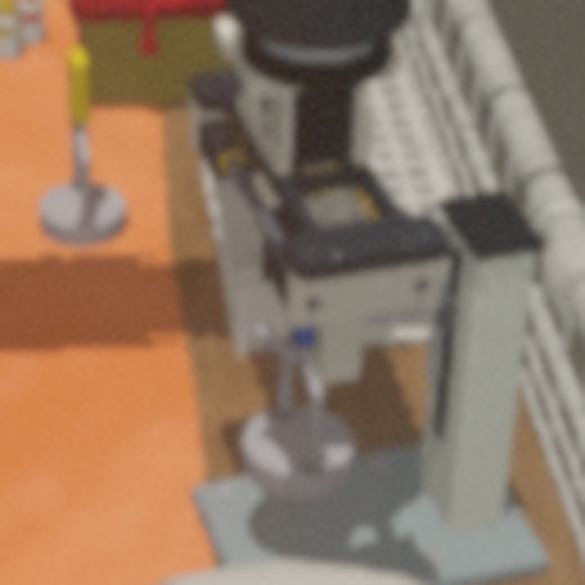

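Released: the weight hangs on the hook with its disc at (300,450), and the wrist force is zero. Next I'll open fully, retreat straight up, then move away.

arm_command(
  targets=[
    [[0,0,0],[0,0,0],0],
    [[0,0,0],[0,0,5],0],
    [[0,0,0],[0,0,15],0],
    [[0,0,0],[0,0,25],0],
    [[0,0,0],[0,0,25],0],
    [[0,0,0],[0,0,25],0],
    [[0,0,0],[0,0,20],0],
    [[0,0,0],[0,0,10],0],
  ],
)

```text
t: 13.25
eef_pos: [0.5744, -0.1566, 0.4737]
ee_rot: [3.141, -0.003, 0.186]
force: [0.1, -0.1, -0.7]
width: 0.0876
```

arm_command(
  targets=[
    [[0,0,0],[-12,10,0],0],
    [[0,0,0],[-18,25,0],0],
    [[0,0,0],[-18,25,0],0],
    [[0,0,0],[-18,25,0],0],
    [[0,0,0],[-18,25,0],0],
    [[0,0,0],[-12,15,0],0],
    [[0,0,0],[0,0,0],0],
    [[0,0,0],[0,0,0],0],
  ],
)

```text
t: 14.05
eef_pos: [0.4775, -0.0311, 0.4707]
ee_rot: [-3.141, 0.0, 0.188]
force: [0.1, 0.0, -0.1]
width: 0.0877
```

arm_command(
  targets=[
    [[0,0,0],[0,0,0],0],
    [[0,0,0],[0,0,0],0],
    [[0,0,0],[0,0,0],0],
    [[0,0,0],[0,0,0],0],
    [[0,0,0],[0,0,0],0],
    [[0,0,0],[0,0,0],0],
    [[0,0,0],[0,0,0],0],
    [[0,0,0],[0,0,0],0],
  ],
)

```text
t: 14.85
eef_pos: [0.4783, -0.0315, 0.4712]
ee_rot: [-3.142, -0.0, 0.186]
force: [-0.0, 0.6, 0.5]
width: 0.088
```

```bash
python3 f.py s8; python3 f.py s9; python3 - <<'E'
from station import *
import cv2
for n in('side','top'):
    im,d=grab_frame(n);cv2.imwrite(f"pics/{n}10.png",im[:,:,::-1])
E
```

```text
[-0.1956 -0.1285 -0.1737 -0.0412  0.0085  0.0026  0.4783 -0.0315  0.4712]
hook -0.032 17 0.16 0.1678 0.173
hook 0.035 20 0.162 0.1678 0.171
hook 0.05 26 0.162 0.1667 0.17
0.06 11 -0.0069 -0.0199 -0.027 0.019
0.07 68 -0.0039 -0.0215 -0.029 0.032
0.08 291 0.0003 -0.0033 -0.029 0.034
0.09 23 0.0018 0.0004 -0.003 0.008
0.1 21 0.0018 -0.0041 -0.001 0.006
[-0.2299  0.1651 -0.3822 -0.0276 -0.0205 -0.0084  0.4783 -0.0315  0.4712]
hook -0.032 17 0.16 0.1672 0.173
hook 0.035 20 0.163 0.1676 0.17
hook 0.05 25 0.161 0.1674 0.171
0.06 6 -0.0128 -0.019 -0.027 0.016
0.07 72 -0.004 -0.0221 -0.029 0.031
0.08 294 0.0001 -0.0031 -0.03 0.034
0.09 24 0.0009 -0.0014 -0.017 0.005
0.1 22 0.0023 -0.0053 -0.001 0.008
```

View pics/s9.png

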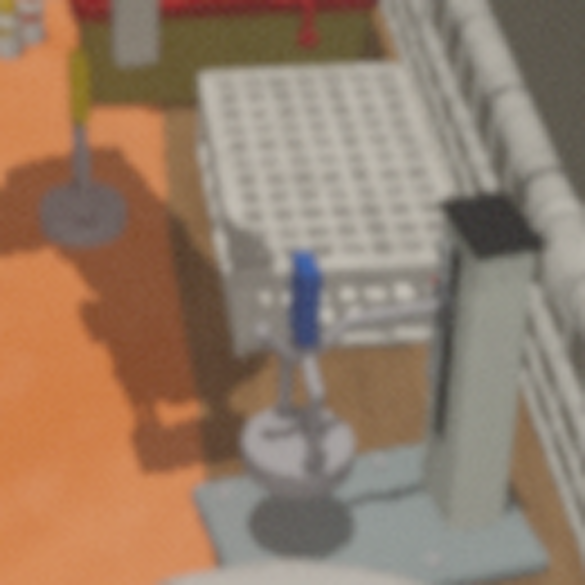

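View pics/side10.png

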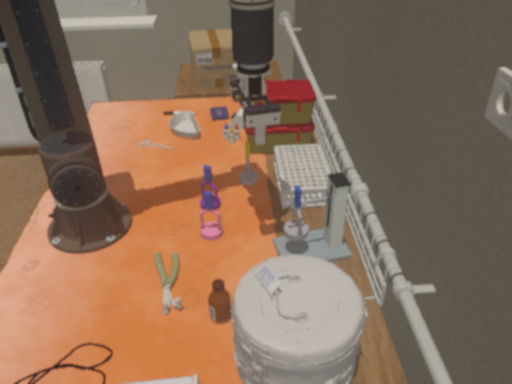

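View pics/top10.png

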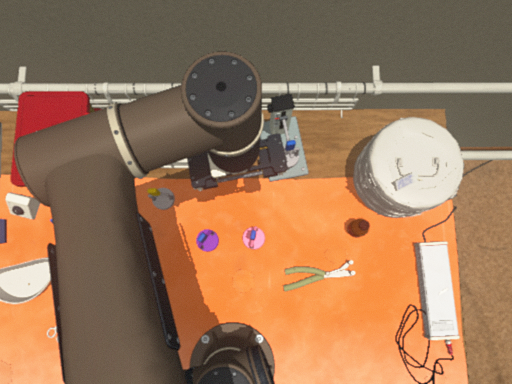

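The weight hangs from the hook with its blue grip at (305,300). The hook height stays the same from frame to frame, and the yellow weight and bottle are where they were. The gripper is well clear, so I'll hand in.

```bash
python3 -c "
from station import *
print(job_done())"
```

```text
the job is handed in; nothing more can be done
None
```

The blue-gripped check weight is hanging by its bow on the balance's hook, and the job is handed in after about 15.5 s on the robot's clock. I passed the bow over the hook tip, eased it down until the wrist force was near zero, let go and moved the arm clear.

- **Lowering:** when the bow first touched, there was a sideways push of 2 to 4 N. I shifted the weight by a millimetre or so at a time, and it was down to about 1 N or less before I let go.
- **Hook travel:** at the last check the stem was about 20 mm below its unloaded height. I saw no reading near the 60 mm lower stop, though I read the hook only at pauses.
- **Bobbing:** two sets of pictures after the arm had moved away gave the same hook height to within the depth noise of about 1 mm, so the hook had stopped.
- **Other objects:** the yellow weight and the bottle look unmoved in the last pictures. The robot was touching nothing.

No check failed.

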